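# Slide the water bottle upright into its bay

### The arm

A 6-joint arm with a two-finger parallel gripper is mounted at the origin on a cart in front of the work surface, level with it; the furniture and walls round the work are solid. World frame = base frame: x ahead of the robot, y to its left, z up, the work surface at z = 0. Lengths are in mm, angles in rad, forces in N, time in s.
With the tool pointing down it reaches from about 350 to 775 mm from the base axis. Payload 7.3 kg.
Tool frame: the origin (TCP) lies midway between the tips of the shut fingers; the grasp point (between the pads) lies 19 mm behind it; z points along the fingers, y is the line along which they close (so a half turn about z gives the same grasp; the last joint's range is limited). The gripper opens to 92 mm and grips with 3 to 60 N. Pads are 19 mm wide; open, the fingers measure 130 mm over their backs; the gripper's body (75 mm by 190 mm) begins 47 mm behind the grasp point.
Start: joints at [-1.393, 0.342, 1.524, -0, 1.275, -0.146], TCP at [167.063, -497.73, 226.741] pointing down, gripper open.
Joint ranges: [-2.53, 2.53], [-0.77, 2.02], [0.04, 2.7], [-1, 4.14], [0.28, 2.66], [-3.11, 3.11]. Speed limits (rad/s): [2.57, 2.57, 3.14, 3.14, 3.14, 3.14].

### API

Orientations are given as [roll, pitch, yaw] about the fixed x, y, z axes, in that order (R = Rz(yaw) Ry(pitch) Rx(roll)).
In Python, from plant import readout, vision, order, models gives the robot as it stands. The module is installed in compiled form; this text tells all that it offers.
- The arm moves only by the tool step_arm, never from a script. Its argument "series" is text: rows parted by semicolons, each of 7 numbers parted by spaces: the gripper's target within -1 to 1 (shut at 1, half-way at 0, fully open at -1), then the shift along the tool's x, y, z each as a share of 80 mm, from -1 to 1, then the turn, a rotation vector about the tool's x, y, z each as a share of 2 pi rad, from -1 to 1. In form: jaw x y z ax ay az; .... A call has 1 to 20 rows; each row is the pose to reach, as a shift and turn from the pose commanded when the call began, along the tool's axes at that moment, turning the shorter way round; what a row does not reach only later rows make up. A row lasts 1/10 s, in which the tool goes at most 50 mm and 8.59 degrees, less where a joint would pass 70% of its speed; a pose out of reach is approached as far as the arm can. A call with a number of a shift or a turn outside -1 to 1 is refused whole. A call with a gripper value outside its range is refused whole. The fingers move at their own pace and stop on an object; the grip force is fixed at half the most. Time passes only in rows, so rows that repeat a pose let the fingers close. It gives the time, the measured TCP pose, the force, the opening and the grip force at its end, in the units of the state.
- readout.get_obs(): the state, without advancing time (a new reading comes with each control period).
- vision.capture(name): name is "side" or "top" or "wrist"; returns a dict with "frame" (480x640x3 uint8, red, green, blue), "depth" (480x640 float32, mm along the optical axis (not along the pixel's ray), 0 where there is no reading), "fovy" (degrees; the focal length in pixels is half the picture's height over the tangent of half this angle, whatever the lens; pixels are square), "cx", "cy" (the principal point, pixels), "rvec" (rotation vector, rad) and "tvec" (3), from world to camera coordinates, as OpenCV has them; the wrist camera has in their place "mount" (4x4, takes a point from camera to tool coordinates, whose origin is the TCP and whose axes are the flange's). Camera axes: x right, y down, z forward; pixel columns grow to the right and rows downward; lengths in mm; the calibration is good to about 2 mm. A picture is of the moment at which its call begins: read the wrist's pose just before it.
- order.close_job(): hands the job in; it is judged then, once.
Trained networks look in a picture, given as the dict that the camera call returned (one of the last four; its "shot" number tells which), for a name from the list of things; names that differ only in an ending like _2 or _b are one class to them, and where a whole thing is asked for, a point or a joint stands for the part that bears it (a point fixed in the world has none). Each returns a list of dicts, best first, with "p" (0 to 1); they miss things now and then, are a little off and sometimes report something else, mostly with a low value. They report only what shows in the picture. A call takes as long as a camera call. They do not tell look-alikes from the thing itself.
- models.look_for(picture, thing): "position" ([column, row] in pixels, amid what is visible of it).
- models.pinpoint(picture, thing): "position" ([column, row] in pixels: a listed point, or the origin of a listed thing).
The state is a dict: "time": time; "joint_positions": joint angles; "dq": joint speeds; "tau": joint torques, N m; "tool_pos": TCP position; "tcp_rot": TCP orientation; "contact_force": force on the tool from outside, world axes, zero at the start; "moment": the same for the moment, N m; "grip_width": finger opening in mm; "finger_force": force on a finger pad.
Only numpy, scipy, OpenCV 4.12 (cv2) and the standard library are available. Lean on these libraries where they do the work, as an engineer would, in place of code of your own. Each camera call takes 0.05 s, during which the arm holds its last target. There are 200 camera calls.

### The job

Push the standing water bottle across the counter, low on its body so that it slides upright and never tips over, in through the open side of the low wooden bay until it stands against the bay's back wall. Only push it with the fingers: do not grip or lift the bottle, and do not ram it. Leave the stamp, bell, price card and cards that stand around where they are, and finish with the robot clear of everything.

Things in the scene. Friction and masses are not known exactly. Their poses are not given: they have to be found in the camera images.
- bottle: Clear plastic water bottle with a blue cap, standing loose: 65 mm in diameter, 214 mm tall, 0.2 to 0.42 kg. Origin: centre of its underside; z up its axis. Friction about 0.6: a steady push less than 35 mm above the counter slides it, one at half its height tips it; so keep the gripper's body tilted back, away from its upper part.
- bay: Low three-sided wooden guard fixed on the counter, no floor. Walls 28 mm high, 8 mm thick. Origin: on the counter at the middle of the back wall's inner face. x points level from the open side to the back wall (the way in), z up. Inside 90 mm wide; straight side walls from x = 0 to -55 mm, then flared outwards 34 degrees to x = -75 mm, where the mouth is 115 mm wide inside.
- bay_seat (a point): The point on the counter where the bottle's axis stands when it is centred in the bay and touches the back wall: 32.5 mm before the back wall. The bottle's rear then stands 10 mm out beyond the straight walls. Same axes as the bay.
- date_stamp: Bystander: date stamp with an upright wooden grip, 26 x 55 mm, 71 mm tall, behind the bottle's path. Origin: centre of its underside.
- bell: Bystander: call bell, a metal dome 70 mm in diameter and 44 mm high. Origin: centre of its underside.
- price_tent: Bystander: small folded white price card, 36 x 64 mm, 34 mm high, near the counter's front edge, to the right. Origin: centre of its underside.
- cards: Bystander: stack of white visiting cards, 55 x 85 mm, 14 mm high, in front of the bag sealer. Origin: centre of its underside.
Things that resemble listed ones, but are neither listed nor needed, are in the scene too. Of the things that look like the bottle, take the one that is farthest to the robot's right at the start.

How it is judged (in metres and radians):
At the end, for the whole second after the job is handed in: The bottle stands upright (within 0.06 rad) and at rest on the counter inside the bay, no more than 10 mm short of the back wall (x of bottle in the frame of bay between -0.0425 and -0.026 m and y of bottle in the frame of bay between -0.02 and 0.02 m and angle between bottle's own z axis and vertical below 0.06 rad and height (world z) of bottle below 0.004 m and linear speed of bottle below 0.02 m/s); the robot touches nothing.
It fails at once if the bottle is tipped by more than 0.26 rad (angle between bottle's own z axis and vertical above 0.26 rad).
It fails at once if the bottle is lifted off the counter (underside centre above 12 mm) (height (world z) of bottle above 0.012 m).
It fails at once if the bottle is gripped or rammed: the fingers bear on it with more than 35 N (contact force between the fingers and bottle above 35 N).
It fails at once if a bystander (stamp, bell, price card, or cards) is moved by more than 20 mm (distance of any of date_stamp, bell, price_tent, cards from where it was at the start of the episode above 0.02 m).
It also fails if it takes over 45 s, if anything falls off the work surface, if the arm or the gripper's body presses on something with over 40 N, if the wrist force passes 120 N, or if a joint passes its speed limit or range.

## Working session

There is one attempt and no reset: what is moved stays moved. The work goes in short steps, Python scripts to look and compute and a tool call to move; the robot and the scene stay as the last step left them, time stands still between calls to the robot, and variables do not carry over. Pictures are saved under pics/ and viewed, at most 10 in all, crops included, and the job is handed in when it is done.

Besides the shell and the picture viewer there is one more tool, called after ">>>" by a JSON object that holds its "api" and its "payload". step_arm: Moves the arm, as the interface text tells. Shift numbers are shares of 80 mm and turn numbers shares of 2 pi rad, none past 1 either way. Its arguments: {"type":"object","properties":{"series":{"type":"string"}},"required":["series"]}

```bash
mkdir -p pics
cat > h.py <<'E'
import numpy as np, cv2
from plant import readout, vision, order, models
from scipy.spatial.transform import Rotation as R
def cam(p):
    f=240/np.tan(np.radians(p['fovy'])/2)
    return f,R.from_rotvec(np.ravel(p['rvec'])).as_matrix(),np.ravel(p['tvec'])
def onplane(p,uv,z=0):
    f,M,t=cam(p); d=M.T@np.array([(uv[0]-p['cx'])/f,(uv[1]-p['cy'])/f,1]); c=-M.T@t
    return c+d*(z-c[2])/d[2]
def proj(p,X):
    f,M,t=cam(p); c=(M@np.atleast_2d(X).T).T+t
    return np.c_[c[:,0]/c[:,2]*f+p['cx'],c[:,1]/c[:,2]*f+p['cy']]
def cloud(p):
    f,M,t=cam(p); d=p['depth']; v,u=np.mgrid[:480,:640]
    c=np.stack([(u-p['cx'])/f*d,(v-p['cy'])/f*d,d],-1)
    return (c-t)@M
E
python3 - <<'E'
from h import *
s=readout.get_obs(); print({k:np.round(v,3) for k,v in s.items()})
ims=[]
for n in ['side','top']:
    p=vision.capture(n); im=p['frame'][:,:,::-1].copy(); f,M,t=cam(p); print(n,np.round(-M.T@t),p['fovy'],np.round(M[2],2))
    for th in ['bottle','bay','bay_seat','date_stamp','bell','price_tent','cards']:
        for d in models.pinpoint(p,th)[:4]:
            print(n,th,round(d['p'],2),np.round(d['position']),np.round(onplane(p,d['position'])[:2]))
    cv2.imwrite(f'pics/{n}0.png',im)
E
```

```text
{'time': np.float64(0.0), 'joint_positions': array([-1.393,  0.343,  1.525, -0.   ,  1.275, -0.146]), 'dq': array([-0.   , -0.   ,  0.   ,  0.   , -0.001, -0.001]), 'tau': array([-1.0000e-03, -4.3125e+01, -2.4423e+01,  7.2000e-02,  5.6000e-02,
       -0.0000e+00]), 'tool_pos': array([ 166.979, -497.297,  226.048]), 'tcp_rot': array([-3.14 , -0.   ,  0.324]), 'contact_force': array([-0.391, -0.964, -0.519]), 'moment': array([ 0.004, -0.002,  0.01 ]), 'finger_force': np.float64(0.0), 'grip_width': np.float64(91.927)}
side [348. 668. 842.] 46.520676944652756 [ 0.18 -0.74 -0.65]
side bottle 0.97 [379. 258.] [ 431. -252.]
side bottle 0.88 [207. 280.] [ 779. -102.]
side bay 0.83 [338. 208.] [ 556. -412.]
side bay_seat 0.69 [344. 216.] [ 537. -385.]
side date_stamp 0.8 [300. 254.] [ 605. -227.]
side bell 0.6 [262. 264.] [ 678. -176.]
side price_tent 0.8 [405. 195.] [ 402. -505.]
side cards 0.89 [368. 349.] [414.   2.]
top [ 471. -244. 1247.] 43.01269834747998 [ 0.09  0.   -1.  ]
top bottle 0.72 [316. 235.] [ 603. -234.]
top bottle 0.64 [251. 150.] [783. -99.]
top bottle 0.55 [324. 321.] [ 428. -249.]
top bay 0.73 [404. 259.] [ 553. -415.]
top bay_seat 0.67 [389. 270.] [ 531. -384.]
top date_stamp 0.78 [312. 231.] [ 611. -225.]
top bell 0.76 [284. 201.] [ 673. -168.]
top price_tent 0.65 [448. 332.] [ 405. -502.]
top cards 0.74 [194. 328.] [413.  13.]
```

View pics/side0.png

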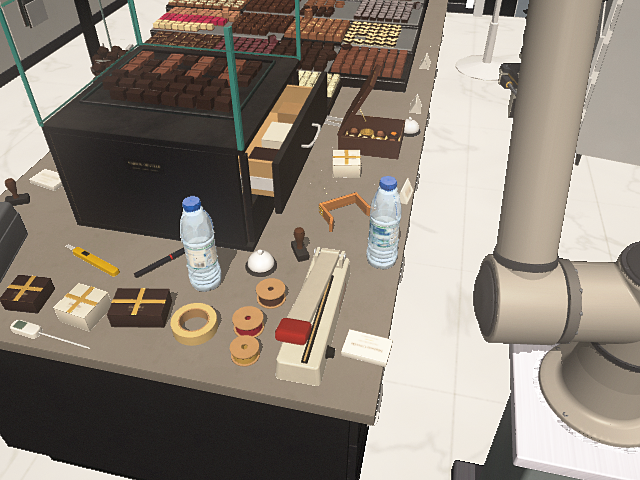

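View pics/top0.png

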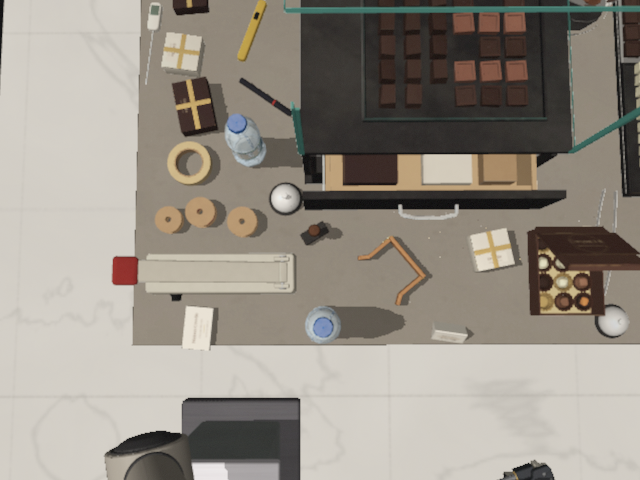

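The top view shows the bottle to push at (323,325) in pixels, and the bay as a bent wooden strip with corners at (391,238) and (424,275), open towards the lower left. The stamp is at (313,233), the bell at (286,198), the price card at (449,337) and the cards at (198,328). The side view agrees, with the bottle at (384,225) and the bay at (345,208). Next I'll fit the bay walls and check the bottle position.

Run:
```python
from h import *
from scipy.optimize import least_squares
P=[]
for n in ['top','side']:
    p=vision.capture(n); X=cloud(p).reshape(-1,3); im=p['frame'].reshape(-1,3).astype(int)
    b=(p['depth'].ravel()>0)
    wood=(im[:,0]-im[:,2]>50)&b&(X[:,2]>12)&(X[:,2]<40)&(abs(X[:,0]-540)<90)&(abs(X[:,1]+385)<90)
    print(n,wood.sum(),np.median(X[wood],0)); P.append(X[wood])
    capz=(im[:,2]-im[:,0]>70)&b&(np.hypot(X[:,0]-430,X[:,1]+250)<50)&(X[:,2]>180)
    q=X[capz]; print('cap',len(q), q.size and (q.min(0)+q.max(0))/2, q.size and np.median(q,0))
    for uv in ([(323,327)] if n=='top' else [(388,184)]): print('cap uv',onplane(p,uv,212))
    m=b&(X[:,2]>8)&(X[:,0]>300)&(X[:,0]<520)&(X[:,1]>-215)&(X[:,1]<0)
    q=X[m]; print('objects near start', len(q))
    if len(q):
        g,c=np.unique(np.c_[q[:,:2]//25*25],axis=0,return_counts=True)
        if n=='top': print([(int(a[0]),int(a[1]),int(q[(q[:,:2]//25*25==a).all(1)][:,2].max())) for a,k in zip(g,c) if k>4])
# polyline of wall mid-thickness in bay frame
f=np.tan(np.radians(34))
pts=np.array([[-75,57.5+4/np.cos(.6)],[-55,49],[4,49],[4,-49],[-55,-49],[-75,-57.5-4]])
def dist(a,X):
    c,s=np.cos(a[2]),np.sin(a[2]); d=X[:,:2]-a[:2]; L=np.c_[c*d[:,0]+s*d[:,1],-s*d[:,0]+c*d[:,1]]
    D=[]
    for u,v in zip(pts[:-1],pts[1:]):
        t=np.clip(((L-u)@(v-u))/((v-u)@(v-u)),0,1); D.append(np.linalg.norm(L-u-t[:,None]*(v-u),axis=1))
    return np.min(D,0)
for Q in [*P,np.vstack(P)]:
    top=Q[Q[:,2]>20]
    r=least_squares(dist,[555,-413,-.93],args=(top,),loss='soft_l1')
    a=r.x; print(len(top),a.round(2),'seat',a[:2]-32.5*np.array([np.cos(a[2]),np.sin(a[2])]),'res',np.median(r.fun if 0 else dist(a,top)))
```

```text
top 561 [ 550.85512481 -405.45455959   27.06862367]
cap 10 [ 430.41499136 -241.44985323  211.65686909] [ 435.26778384 -239.82080807  214.79539976]
cap uv [ 424.41247926 -247.35810897  212.        ]
objects near start 2664
[(350, -25, 19), (375, -25, 21), (400, -25, 21), (425, -50, 17), (425, -25, 19), (450, -25, 16), (475, -200, 75), (475, -175, 77), (475, -150, 55), (475, -125, 53), (475, -100, 54), (475, -75, 52), (475, -50, 54), (475, -25, 54), (500, -200, 79), (500, -175, 82), (500, -150, 89), (500, -125, 97), (500, -100, 104), (500, -75, 113), (500, -50, 118), (500, -25, 128)]
side 480 [ 554.58345591 -405.39766764   23.91822572]
cap 192 [ 425.48508238 -245.59533082  200.68617934] [ 424.7997793  -238.94062993  213.48863343]
cap uv [ 424.38871001 -237.53094694  212.        ]
objects near start 2311
512 [ 553.14 -413.92   -0.88] seat [ 532.40057863 -388.89786092] res 1.9758607115721876
329 [ 555.46 -410.23   -0.88] seat [ 534.66827558 -385.2552015 ] res 1.9042832983254954
841 [ 553.97 -412.61   -0.88] seat [ 533.15575107 -387.6506006 ] res 2.1532982012305215
```

```bash
cat >> h.py <<'E'
# push frame: along d, perp n (left)
def tgt(yaw,tilt,flip):
    d=np.array([np.cos(yaw),np.sin(yaw),0]); z=d*np.sin(tilt)+np.array([0,0,-np.cos(tilt)])
    n=np.array([-d[1],d[0],0]); y=n if flip else -n
    return np.c_[np.cross(y,z),y,z]
def rel(pos,Rt):
    s=readout.get_obs(); R0=R.from_euler('xyz',s['tcp_rot']).as_matrix()
    sh=R0.T@(np.array(pos)-s['tool_pos']); rv=R.from_matrix(R0.T@Rt).as_rotvec()
    print('now',np.round(s['tool_pos'],1),'j',np.round(s['joint_positions'],2),'F',np.round(s['contact_force'],1))
    print('shift mm',sh.round(1),'share',(sh/80).round(3),'turn deg',np.degrees(rv).round(1),'share',(rv/2/np.pi).round(4))
E
python3 - <<'E'
from h import *
p=vision.capture('wrist'); print(np.round(p['mount'],2))
for fl in (0,1): rel([330,-210,200],tgt(-.92,np.radians(45),fl))
E
```

```text
[[   0.     -0.96   -0.28   75.27]
 [   1.      0.      0.     -0.34]
 [   0.     -0.28    0.96 -157.66]
 [   0.      0.      0.      1.  ]]
now [ 167.1 -497.7  226.8] j [-1.39  0.34  1.52 -0.    1.28 -0.15] F [-0.4 -1.1 -0.4]
shift mm [ 246.  -220.9   26.7] share [ 3.075 -2.761  0.334] turn deg [-27.9  38.9  67.4] share [-0.0775  0.1081  0.1872]
now [ 167.1 -497.7  226.8] j [-1.39  0.34  1.52 -0.    1.28 -0.15] F [-0.4 -1.1 -0.4]
shift mm [ 246.  -220.9   26.7] share [ 3.075 -2.761  0.334] turn deg [ -42.4  -30.4 -102.3] share [-0.1178 -0.0844 -0.2843]
```

>>> {"api": "step_arm", "payload": {"series": "-1 1 -0.9 0 -0.0775 0.108 0.187; -1 1 -0.9 0 -0.0775 0.108 0.187; -1 1 -0.9 0 -0.0775 0.108 0.187; -1 1 -0.9 0 -0.0775 0.108 0.187; -1 1 -0.9 0 -0.0775 0.108 0.187; -1 1 -0.9 0 -0.0775 0.108 0.187; -1 1 -0.9 0 -0.0775 0.108 0.187; -1 1 -0.9 0 -0.0775 0.108 0.187; -1 1 -0.9 0 -0.0775 0.108 0.187; -1 1 -0.9 0 -0.0775 0.108 0.187; -1 1 -0.9 0 -0.0775 0.108 0.187; -1 1 -0.9 0 -0.0775 0.108 0.187"}}

```text
time: 2.15
tool_pos: [220.1, -404.2, 227.1]
tcp_rot: [3.139, -0.785, -0.915]
contact_force: [-0.1, -0.6, 0.7]
grip_width: 91.5
finger_force: 0.0
```

```bash
python3 -c "
from h import *
rel([330,-210,200],tgt(-.92,np.radians(45),0))"
```

```text
now [ 220.1 -404.2  227.1] j [-1.54 -0.07  2.33  1.14  0.47  0.  ] F [-0.1 -0.6  0.7]
shift mm [ -80.7 -205.4  -42.8] share [-1.009 -2.568 -0.535] turn deg [-0.   0.   0.2] share [-0.0001  0.0001  0.0006]
```

```bash
cat > kin.py <<'E'
from h import *
from scipy.optimize import least_squares
Rz=lambda a:R.from_euler('z',a).as_matrix(); Ry=lambda a:R.from_euler('y',a).as_matrix()
def fk(q,p):
    h1,L2,L3,Lt,off=p
    A=Rz(q[0]); B=A@Ry(q[1]); C=B@Ry(q[2]); D=C@Rz(q[3])@Ry(q[4])
    E=D@Rz(q[5]+np.pi/2*S)
    return A@[0,off,h1]+B@[0,0,L2]+C@[0,0,L3]+E@[0,0,Lt],E
S=-1
data=[([-1.393,.342,1.524,0,1.275,-.146],[167.06,-497.73,226.74],[-3.14159,0,.324])]
E
python3 - <<'E'
import kin; from kin import *
s=readout.get_obs(); print(np.round(s['joint_positions'],4))
data.append((s['joint_positions'],s['tool_pos'],s['tcp_rot']))
for S_ in (-1,0,1,2):
    kin.S=S_
    for q,t,r in data: print(S_,np.round(fk(q,[0]*5)[1]-R.from_euler('xyz',r).as_matrix(),2).tolist())
r=least_squares(lambda p:np.concatenate([fk(q,p)[0]-t for q,t,_ in data]),[150,400,400,200,0]); print(r.x.round(1),r.fun.round(1))
E
```

```text
[-1.5380e+00 -7.3300e-02  2.3265e+00  1.1442e+00  4.6690e-01  9.0000e-04]
-1 [[-1.9, -0.64, 0.0], [-0.64, 1.9, -0.0], [0.0, -0.0, 0.0]]
-1 [[-0.86, 1.59, -0.0], [1.12, 1.22, 0.0], [-1.41, -0.0, 0.0]]
0 [[-1.27, 0.63, 0.0], [0.63, 1.27, -0.0], [-0.0, -0.0, 0.0]]
0 [[0.36, 1.23, -0.0], [1.17, 0.05, 0.0], [-0.71, 0.7, 0.0]]
1 [[0.0, -0.0, 0.0], [-0.0, -0.0, -0.0], [-0.0, 0.0, 0.0]]
1 [[-0.0, 0.0, -0.0], [0.0, 0.0, 0.0], [-0.0, -0.0, 0.0]]
2 [[-0.63, -1.27, 0.0], [-1.27, 0.63, -0.0], [0.0, 0.0, 0.0]]
2 [[-1.23, 0.36, -0.0], [-0.05, 1.17, 0.0], [-0.7, -0.71, 0.0]]
[124.3 547.2 350.9 311.9  77.7] [ 1.2  0.3 -0.9 -1.3 -0.5  0.9]
```

```bash
cat >> kin.py <<'E'
S=1
PP=[124.3,547.2,350.9,311.9,77.7]
lo=np.array([-2.53,-.77,.04,-1,.28,-3.11])+.02; hi=np.array([2.53,2.02,2.7,4.14,2.66,3.11])-.02
def ik(pos,Rt,seeds):
    best=None
    for s in seeds:
        f=lambda q:np.r_[(fk(q,PP)[0]-pos)/100,(fk(q,PP)[1]-Rt).ravel()]
        r=least_squares(f,np.clip(s,lo+.01,hi-.01),bounds=(lo,hi))
        if best is None or r.cost<best.cost-1e-9: best=r
        if best.cost<1e-8: break
    return best.x,np.sqrt(2*best.cost)
E
python3 - <<'E'
import kin; from kin import *; kin.S=1
rng=np.random.default_rng(0)
b=np.array([428.5,-249,0.]); 
yaw=-.92; d=np.array([np.cos(yaw),np.sin(yaw),0]); n=np.array([-d[1],d[0],0])
for tilt in (35,40,45,50,55,60):
  for fl in (0,1):
    t=np.radians(tilt)
    out=[];prev=[]
    for a,z in ((-100,150),(-60,15),(-40,15),(40,15),(140,15)):
        pos=b+d*a-55.5*n; pos[2]=z
        q,e=ik(pos,tgt(yaw,t,fl),prev+[rng.uniform(lo,hi) for _ in range(12)])
        out.append((a,round(e,3),q.round(2).tolist())); prev=[q] if e<1e-3 else []
    print(tilt,fl); [print('  ',o) for o in out]
E
```

```text
35 0
   (-100, np.float64(0.075), [-0.56, -0.02, 2.43, -0.95, 0.3, 2.8])
   (-60, np.float64(0.0), [-0.68, 0.43, 2.67, 3.4, 0.57, -1.59])
   (-40, np.float64(0.0), [-0.69, 0.44, 2.62, 3.4, 0.52, -1.61])
   (40, np.float64(0.0), [-0.75, 0.48, 2.42, 3.42, 0.37, -1.69])
   (140, np.float64(0.075), [-0.78, 0.56, 2.21, 3.44, 0.3, -1.75])
35 1
   (-100, np.float64(0.075), [-0.56, -0.02, 2.43, -0.95, 0.3, -0.34])
   (-60, np.float64(0.0), [-0.68, 0.43, 2.67, 3.4, 0.57, 1.55])
   (-40, np.float64(0.0), [-0.69, 0.44, 2.62, 3.4, 0.52, 1.53])
   (40, np.float64(0.0), [-0.75, 0.48, 2.42, 3.42, 0.37, 1.45])
   (140, np.float64(0.075), [-0.78, 0.56, 2.21, 3.44, 0.3, 1.39])
40 0
   (-100, np.float64(0.092), [-0.56, -0.01, 2.59, 4.12, 0.3, -2.26])
   (-60, np.float64(0.081), [-0.63, 0.46, 2.68, 3.48, 0.65, -1.61])
   (-40, np.float64(0.019), [-0.67, 0.49, 2.68, 3.39, 0.71, -1.57])
   (40, np.float64(0.0), [-0.74, 0.51, 2.49, 3.37, 0.56, -1.62])
   (140, np.float64(0.0), [-0.78, 0.57, 2.23, 3.4, 0.37, -1.7])
40 1
   (-100, np.float64(0.092), [-0.56, -0.01, 2.59, 4.12, 0.3, 0.88])
   (-60, np.float64(
[... 2229 characters left out ...]
 2.42, 3.31, 0.93, 1.57])
60 0
   (-100, np.float64(0.202), [-0.35, 0.1, 2.68, 4.04, 0.68, -1.97])
   (-60, np.float64(0.426), [-0.32, 0.65, 2.68, 3.93, 1.02, -1.56])
   (-40, np.float64(0.375), [-0.39, 0.66, 2.68, 3.82, 1.05, -1.55])
   (40, np.float64(0.112), [-0.63, 0.76, 2.68, 3.44, 1.28, -1.5])
   (140, np.float64(0.0), [-0.75, 0.76, 2.47, 3.3, 1.14, -1.55])
60 1
   (-100, np.float64(0.202), [-0.35, 0.1, 2.68, 4.04, 0.68, 1.18])
   (-60, np.float64(0.426), [-0.32, 0.65, 2.68, 3.93, 1.02, 1.58])
   (-40, np.float64(0.375), [-0.39, 0.66, 2.68, 3.82, 1.05, 1.6])
   (40, np.float64(0.112), [-0.63, 0.76, 2.68, 3.44, 1.28, 1.64])
   (140, np.float64(0.0), [-0.75, 0.76, 2.47, 3.3, 1.14, 1.59])
```

```bash
cat >> kin.py <<'E'
def sim(q,wps,N=10):
    """wps: list of (pos,R); straight interpolation; prints joints at ends, worst residual"""
    from scipy.spatial.transform import Slerp
    for pos,Rt in wps:
        p0,R0=fk(q,PP); sl=Slerp([0,1],R.from_matrix([R0,Rt])); w=0;m5=9;dj=0
        for t in np.linspace(0,1,N+1)[1:]:
            qn,e=ik(p0+t*(pos-p0),sl(t).as_matrix(),[q]); w=max(w,e); m5=min(m5,qn[4]); dj=max(dj,abs(qn-q).max()); q=qn
        print('   ',np.round(pos),q.round(2).tolist(),'err',round(w,3),'min j5',round(m5,2),'maxdj',round(dj,2))
    return q
E
python3 - <<'E'
import kin; from kin import *; kin.S=1
b=np.array([428.5,-249,0.]); yaw=-.92; d=np.array([np.cos(yaw),np.sin(yaw),0]); n=np.array([-d[1],d[0],0])
P=lambda a,z:b+d*a-55.5*n+[0,0,z]
T=lambda deg,y=yaw:tgt(y,np.radians(deg),0)
q0=readout.get_obs()['joint_positions']
push=[(P(-55,15),T(36)),(P(-40,15),T(37)),(P(40,15),T(41)),(P(103,15),T(45))]
for x,y,z1,t1 in ((220,-404,80,40),(220,-404,20,40),(220,-404,120,50),(260,-340,80,45),(280,-380,40,45),(280,-380,40,55),(320,-380,60,45)):
    print(x,y,z1,t1); sim(q0,[(np.array([x,y,z1]),T(t1))]+push)
E
```

```text
220 -404 80 40
    [ 220 -404   80] [-1.49, 0.26, 2.56, 2.25, 0.46, -1.18] err 0.0 min j5 0.39 maxdj 0.14
    [ 351. -239.   15.] [-0.68, 0.45, 2.67, 3.39, 0.6, -1.58] err 0.01 min j5 0.46 maxdj 0.14
    [ 360. -251.   15.] [-0.69, 0.46, 2.65, 3.39, 0.61, -1.58] err 0.0 min j5 0.6 maxdj 0.0
    [ 409. -314.   15.] [-0.73, 0.52, 2.5, 3.36, 0.6, -1.61] err 0.0 min j5 0.6 maxdj 0.01
    [ 447. -365.   15.] [-0.76, 0.58, 2.4, 3.34, 0.62, -1.62] err 0.0 min j5 0.6 maxdj 0.01
220 -404 20 40
    [ 220 -404   20] [-1.49, 0.48, 2.66, 2.58, 0.7, -1.57] err 0.0 min j5 0.4 maxdj 0.2
    [ 351. -239.   15.] [-0.68, 0.45, 2.67, 3.39, 0.6, -1.58] err 0.061 min j5 0.58 maxdj 0.1
    [ 360. -251.   15.] [-0.69, 0.46, 2.65, 3.39, 0.61, -1.58] err 0.0 min j5 0.6 maxdj 0.0
    [ 409. -314.   15.] [-0.73, 0.52, 2.5, 3.36, 0.6, -1.61] err 0.0 min j5 0.6 maxdj 0.01
    [ 447. -365.   15.] [-0.76, 0.58, 2.4, 3.34, 0.62, -1.62] err 0.0 min j5 0.6 maxdj 0.01
220 -404 120 50
    [ 220 -404  120] [-1.58, 0.22, 2.65, 2.29, 0.67, -1.3] err 0.0 min j5 0.44 maxdj 0.15
    [ 351. -239.   15.] [-0.68, 0.45, 2.67, 3.3
[... 1524 characters left out ...]
39, 0.61, -1.58] err 0.0 min j5 0.6 maxdj 0.0
    [ 409. -314.   15.] [-0.73, 0.52, 2.5, 3.36, 0.6, -1.61] err 0.0 min j5 0.6 maxdj 0.01
    [ 447. -365.   15.] [-0.76, 0.58, 2.4, 3.34, 0.62, -1.62] err 0.0 min j5 0.6 maxdj 0.01
320 -380 60 45
    [ 320 -380   60] [-1.12, 0.4, 2.59, 2.91, 0.64, -1.52] err 0.0 min j5 0.33 maxdj 0.26
    [ 351. -239.   15.] [-0.68, 0.45, 2.67, 3.39, 0.6, -1.58] err 0.0 min j5 0.6 maxdj 0.05
    [ 360. -251.   15.] [-0.69, 0.46, 2.65, 3.39, 0.61, -1.58] err 0.0 min j5 0.6 maxdj 0.0
    [ 409. -314.   15.] [-0.73, 0.52, 2.5, 3.36, 0.6, -1.61] err 0.0 min j5 0.6 maxdj 0.01
    [ 447. -365.   15.] [-0.76, 0.58, 2.4, 3.34, 0.62, -1.62] err 0.0 min j5 0.6 maxdj 0.01
```

>>> {"api": "step_arm", "payload": {"series": "-1 -0.33 0 0.33 0 0 0; -1 -0.66 0 0.66 0 0 0; -1 -0.66 0 0.66 0 0 0; -1 -0.66 0 0.66 0 0 0; -1 -0.66 0 0.66 0 0 0"}}

```text
time: 2.65
tool_pos: [220.1, -404.3, 151.1]
tcp_rot: [-3.141, -0.783, -0.918]
contact_force: [0.2, -0.4, 0.3]
grip_width: 91.9
finger_force: 0.0
```

```bash
python3 -c "
from h import *
rel([220,-404,80],tgt(-.92,np.radians(40),0))"
```

```text
now [ 220.1 -404.3  151.1] j [-1.54  0.14  2.45  1.85  0.44 -0.78] F [ 0.2 -0.4  0.3]
shift mm [-50.4  -0.1  50.1] share [-0.63  -0.001  0.627] turn deg [-0.1 -4.9  0.1] share [-0.0003 -0.0135  0.0002]
```

>>> {"api": "step_arm", "payload": {"series": "-1 -0.31 0 0.31 0 -0.0068 0; -1 -0.63 0 0.63 0 -0.0135 0; -1 -0.63 0 0.63 0 -0.0135 0; -1 -0.63 0 0.63 0 -0.0135 0; -1 -0.63 0 0.63 0 -0.0135 0"}}

```text
time: 3.15
tool_pos: [220.4, -404.9, 82.9]
tcp_rot: [3.139, -0.704, -0.917]
contact_force: [-0.2, -0.5, 0.6]
grip_width: 92.0
finger_force: 0.0
```

Run:
```python
import kin; from kin import *
b=np.array([428.5,-249,0.]); yaw=-.92; d=np.array([np.cos(yaw),np.sin(yaw),0]); n=np.array([-d[1],d[0],0])
s=readout.get_obs(); g=b-60*d-55.5*n+[0,0,18]; p=s['tool_pos']; print(fk(s['joint_positions'],PP)[0]-p)
for f in (1/3,): rel(p+(g-p)*f,tgt(yaw,np.radians(38.6),0))
rel(g,tgt(yaw,np.radians(36),0))
```

```text
[  2.69745067 -45.14443775 -13.15469384]
now [ 220.4 -404.9   82.9] j [-1.49  0.34  2.47  2.23  0.46 -1.17] F [-0.2 -0.5  0.6]
shift mm [-28.5 -68.2   4. ] share [-0.357 -0.853  0.05 ] turn deg [ 0.  -1.7  0.1] share [ 0.     -0.0049  0.0004]
now [ 220.4 -404.9   82.9] j [-1.49  0.34  2.47  2.23  0.46 -1.17] F [-0.2 -0.5  0.6]
shift mm [ -85.6 -204.7   11.9] share [-1.07  -2.559  0.149] turn deg [ 0.  -4.3  0.1] share [ 0.     -0.0121  0.0004]
```

```bash
cat >> kin.py <<'E'
def fk(q,p):
    h1,L2,L3,Lt,off,w,a1=p
    A=Rz(q[0]); B=A@Ry(q[1]); C=B@Ry(q[2]); D=C@Rz(q[3])@Ry(q[4]); E=D@Rz(q[5]+np.pi/2)
    return A@[a1,off,h1]+B@[0,0,L2]+C@[w,0,L3]+E@[0,0,Lt],E
data+=[([-1.5380,-.0733,2.3265,1.1442,.4669,.0009],[220.1,-404.2,227.1],0),([-1.54,.14,2.45,1.85,.44,-.78],[220.1,-404.3,151.1],0)]
def refit(extra):
    D=data+extra
    r=least_squares(lambda p:np.concatenate([np.r_[fk(q,p)[0]-t] for q,t,_ in D]+[np.array([p[5],p[6]])*.03]),[124,400,400,250,50,0,0])
    print('fit',r.x.round(1),r.fun.round(1)); return r.x
E
python3 - <<'E'
import kin; from kin import *
s=readout.get_obs(); print(s['joint_positions'].round(4).tolist(), s['tool_pos'].round(1).tolist())
kin.PP=refit([(s['joint_positions'],s['tool_pos'],0)])
b=np.array([428.5,-249,0.]); yaw=-.92; d=np.array([np.cos(yaw),np.sin(yaw),0]); n=np.array([-d[1],d[0],0])
P=lambda a,z:b+d*a-55.5*n+[0,0,z]
T=lambda deg,y=yaw:tgt(y,np.radians(deg),0)
q0=s['joint_positions']
for tl in ((36,37,41,45),(40,40,42,45),(45,45,45,45)):
    print(tl); sim(q0,[(P(a,15),T(t)) for a,t in zip((-60,-40,40,103),tl)])
E
```

```text
[-1.492, 0.3423, 2.4723, 2.229, 0.4587, -1.1703] [220.4, -404.9, 82.9]
fit [223.2 507.5 380.3 318.9  76.4  47.1  -1.1] [ 0.  -0.  -0.1  0.3  0.5  0.1 -0.6 -1.1 -0.1  0.2  0.6  0.   1.4 -0. ]
(36, 37, 41, 45)
    [ 348. -235.   15.] [-0.66, 0.55, 2.54, 3.42, 0.58, -1.59] err 0.0 min j5 0.46 maxdj 0.14
    [ 360. -251.   15.] [-0.68, 0.56, 2.5, 3.41, 0.57, -1.6] err 0.0 min j5 0.57 maxdj 0.0
    [ 409. -314.   15.] [-0.73, 0.61, 2.36, 3.39, 0.55, -1.63] err 0.0 min j5 0.55 maxdj 0.01
    [ 447. -365.   15.] [-0.75, 0.67, 2.25, 3.37, 0.56, -1.64] err 0.0 min j5 0.55 maxdj 0.01
(40, 40, 42, 45)
    [ 348. -235.   15.] [-0.64, 0.62, 2.59, 3.4, 0.76, -1.54] err 0.0 min j5 0.48 maxdj 0.16
    [ 360. -251.   15.] [-0.66, 0.61, 2.54, 3.4, 0.7, -1.57] err 0.0 min j5 0.7 maxdj 0.01
    [ 409. -314.   15.] [-0.72, 0.62, 2.37, 3.38, 0.59, -1.62] err 0.0 min j5 0.59 maxdj 0.02
    [ 447. -365.   15.] [-0.75, 0.67, 2.25, 3.37, 0.56, -1.64] err 0.0 min j5 0.56 maxdj 0.01
(45, 45, 45, 45)
    [ 348. -235.   15.] [-0.61, 0.74, 2.64, 3.4, 1.01, -1.49] err 0.0 min j5 0.5 maxdj 0.17
    [ 360. -251.   15.] [-0.64, 0.71, 2.59, 3.39, 0.94, -1.52] err 0.0 min j5 0.94 maxdj 0.01
    [ 409. -314.   15.] [-0.72, 0.66, 2.4, 3.36, 0.71, -1.6] err 0.0 min j5 0.71 maxdj 0.03
    [ 447. -365.   15.] [-0.75, 0.67, 2.25, 3.37, 0.56, -1.64] err 0.0 min j5 0.56 maxdj 0.02
```

>>> {"api": "step_arm", "payload": {"series": "-1 -0.12 -0.28 0.017 0 0 0; -1 -0.24 -0.57 0.033 0 0 0; -1 -0.357 -0.853 0.05 0 0 0; -1 -0.357 -0.853 0.05 0 0 0"}}

```text
time: 3.55
tool_pos: [263.9, -345.4, 60.6]
tcp_rot: [-3.142, -0.702, -0.916]
contact_force: [-0.5, 0.3, 0.9]
grip_width: 91.4
finger_force: 0.0
```

>>> {"api": "step_arm", "payload": {"series": "-1 -0.12 -0.28 0.017 0 0 0; -1 -0.24 -0.57 0.033 0 0 0; -1 -0.357 -0.853 0.05 0 0 0; -1 -0.357 -0.853 0.05 0 0 0; -1 -0.357 -0.853 0.05 0 0 0"}}

```text
time: 4.05
tool_pos: [306.4, -291.4, 39.3]
tcp_rot: [-3.141, -0.704, -0.918]
contact_force: [0.3, -1.0, -0.1]
grip_width: 91.5
finger_force: 0.0
```

Run:
```python
from h import *
b=np.array([428.5,-249,0.]); yaw=-.92; d=np.array([np.cos(yaw),np.sin(yaw),0]); n=np.array([-d[1],d[0],0])
rel(b-62*d-55.5*n+[0,0,17],tgt(yaw,np.radians(42),0))
ims=[]
for c in ('top','side'):
    p=vision.capture(c); ims.append(p['frame'][:,:,::-1])
cv2.imwrite('pics/m1.png',np.hstack([cv2.resize(ims[0][200:450,180:460],None,fx=1.4,fy=1.4),cv2.resize(ims[1][150:400,260:540],None,fx=1.4,fy=1.4)]))
```

```text
now [ 306.4 -291.4   39.3] j [-0.97  0.52  2.61  3.09  0.7  -1.57] F [ 0.3 -1.  -0.1]
shift mm [-30.9 -67.4   3.1] share [-0.386 -0.843  0.038] turn deg [-0.1  1.7  0.1] share [-0.0004  0.0046  0.0003]
```

View pics/m1.png

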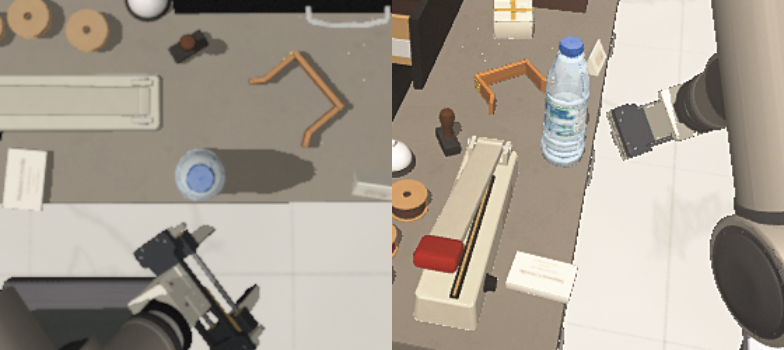

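The left panel (top view) shows the open gripper off the counter edge, its left finger at (205,230), behind and below the bottle at (200,175). The bay, stamp and price card are undisturbed. The right panel (side view) shows the bottle upright.

>>> {"api": "step_arm", "payload": {"series": "-1 -0.13 -0.28 0.013 0 0.0015 0; -1 -0.26 -0.56 0.026 0 0.003 0; -1 -0.386 -0.843 0.038 0 0.0046 0; -1 -0.386 -0.843 0.038 0 0.0046 0; -1 -0.386 -0.843 0.038 0 0.0046 0; -1 -0.386 -0.843 0.038 0 0.0046 0"}}

```text
time: 4.75
tool_pos: [345.2, -233.9, 16.1]
tcp_rot: [-3.141, -0.73, -0.922]
contact_force: [0.8, -0.9, 0.3]
grip_width: 92.0
finger_force: 0.0
```

Run:
```python
from h import *
yaw=-.92
s=readout.get_obs(); print(np.round(s['tool_pos'],1),np.round(s['joint_positions'],2),s['contact_force'].round(1))
R0=R.from_euler('xyz',s['tcp_rot']).as_matrix(); ims=[]
tip=s['tool_pos']+R0@[9.5,-55.5,0]; print('left fingertip front',tip.round(1))
for c in ('top','side'):
    p=vision.capture(c)
    for th in ['bottle','bay_seat','bay']: print(c,th,[(round(k['p'],2),np.round(onplane(p,k['position'])[:2]).tolist()) for k in models.pinpoint(p,th)[:3]])
    im=p['frame'][:,:,::-1].copy()
    for X,col in ((tip,(0,0,255)),([533,-387,0],(0,255,0)),([429,-249.5,0],(255,0,255))):
        u=proj(p,np.array(X))[0]; cv2.circle(im,tuple(int(v) for v in u.round()),2,col,-1)
    ims.append(im)
cv2.imwrite('pics/m2.png',np.hstack([cv2.resize(ims[0][210:390,250:450],None,fx=2,fy=2),cv2.resize(ims[1][150:330,300:500],None,fx=2,fy=2)]))
```

```text
[ 345.2 -233.9   16.1] [-0.63  0.66  2.62  3.39  0.86 -1.52] [ 0.8 -0.9  0.3]
left fingertip front [ 393.7 -206.    22.4]
top bottle [(0.75, [426.0, -250.0]), (0.72, [779.0, -96.0])]
top bay_seat [(0.93, [527.0, -382.0])]
top bay [(0.85, [556.0, -416.0])]
side bottle [(0.97, [426.0, -244.0]), (0.66, [784.0, -96.0])]
side bay_seat [(0.95, [531.0, -388.0])]
side bay [(0.86, [561.0, -406.0])]
```

View pics/m2.png

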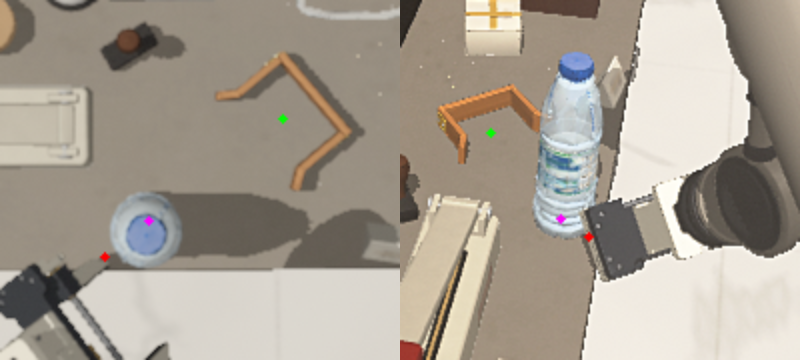

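The top panel shows the left fingertip (red, (105,257)) just behind the bottle at (146,230). The green dot marks the seat inside the bay at (283,119), and the push line through it is clear. The first half of the push can go.

>>> {"api": "step_arm", "payload": {"series": "-1 0.075 0 0.067 0 0 0; -1 0.13 0 0.117 0 0 0; -1 0.168 0 0.15 0 0 0; -1 0.186 0 0.167 0 0 0; -1 0.205 0 0.183 0 0 0; -1 0.224 0 0.2 0 0 0; -1 0.242 0 0.217 0 0 0; -1 0.261 0 0.233 0 0 0; -1 0.289 0 0.258 0 0 0; -1 0.317 0 0.283 0 0 0; -1 0.345 0 0.308 0 0 0; -1 0.373 0 0.333 0 0 0; -1 0.4 0 0.358 0 0 0; -1 0.428 0 0.383 0 0 0; -1 0.456 0 0.408 0 0 0; -1 0.484 0 0.433 0 0 0; -1 0.512 0 0.458 0 0 0; -1 0.54 0 0.483 0 0 0; -1 0.559 0 0.5 0 0 0; -1 0.559 0 0.5 0 0 0"}}

```text
time: 7.15
tool_pos: [382.1, -280.6, 15.6]
tcp_rot: [3.141, -0.73, -0.919]
contact_force: [-0.5, 0.3, 0.0]
grip_width: 91.8
finger_force: 0.3
```

```bash
cat > chk.py <<'E'
from h import *
import sys
s=readout.get_obs(); print(s['time'],np.round(s['tool_pos'],1),np.round(s['joint_positions'],2),s['contact_force'].round(1))
R0=R.from_euler('xyz',s['tcp_rot']).as_matrix(); ims=[]; yaw=s['tcp_rot'][2]
d=np.array([np.cos(yaw),np.sin(yaw)]); n=np.array([-d[1],d[0]])
tip=s['tool_pos']+R0@[9.5,-55.5,0]; print('tip',tip.round(1)); est=tip[:2]+32.5*d
seat=np.array([532,-386.]); print('est bottle if touching',est.round(1),'to seat along',((seat-est)@d).round(1),'perp',((seat-est)@n).round(1))
for c in ('top','side'):
    p=vision.capture(c)
    for th in ['bottle','bay_seat']:
        for k in models.pinpoint(p,th)[:2]:
            X=onplane(p,k['position'])[:2]
            if X[0]<650: print(c,th,round(k['p'],2),X.round(),'tip-rel along/perp',((X-tip[:2])@d).round(1),((X-tip[:2])@n).round(1))
    im=p['frame'][:,:,::-1].copy()
    for X,col in ((tip,(0,0,255)),([*seat,0],(0,255,0)),([*est,0],(255,0,255))):
        u=proj(p,np.array(X))[0]; cv2.circle(im,tuple(int(v) for v in u.round()),2,col,-1)
    ims.append(im)
cv2.imwrite(sys.argv[1],np.hstack([cv2.resize(ims[0][210:390,250:450],None,fx=2,fy=2),cv2.resize(ims[1][150:330,300:500],None,fx=2,fy=2)]))
E
python3 chk.py pics/m3.png
```

```text
7.15 [ 382.1 -280.6   15.6] [-0.69  0.62  2.47  3.38  0.68 -1.59] [-0.5  0.3  0. ]
tip [ 430.6 -252.6   21.9]
est bottle if touching [ 450.3 -278.4] to seat along 135.1 perp -0.3
top bottle 0.69 [ 450. -273.] tip-rel along/perp 28.4 3.4
top bay_seat 0.73 [ 531. -388.] tip-rel along/perp 168.4 -2.2
side bottle 0.84 [ 452. -269.] tip-rel along/perp 26.1 7.3
side bay_seat 0.77 [ 533. -383.] tip-rel along/perp 165.4 2.5
```

View pics/m3.png

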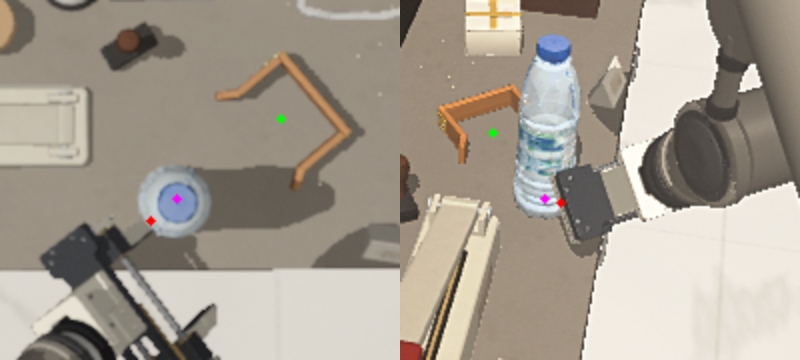

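The push is working. The fingertip (red, (151,221)) sits behind the bottle, whose cap is at (177,202), and the bottle is upright and on line for the seat.

>>> {"api": "step_arm", "payload": {"series": "-1 0.015 0 0.013 0 0 0; -1 0.04 0 0.036 0 0 0; -1 0.075 0 0.067 0 0 0; -1 0.112 0 0.1 0 0 0; -1 0.149 0 0.133 0 0 0; -1 0.186 0 0.167 0 0 0; -1 0.224 0 0.2 0 0 0; -1 0.261 0 0.233 0 0 0; -1 0.298 0 0.267 0 0 0; -1 0.335 0 0.3 0 0 0; -1 0.373 0 0.333 0 0 0; -1 0.41 0 0.367 0 0 0; -1 0.447 0 0.4 0 0 0; -1 0.484 0 0.433 0 0 0; -1 0.522 0 0.467 0 0 0; -1 0.559 0 0.5 0 0 0; -1 0.587 0 0.525 0 0 0; -1 0.605 0 0.542 0 0 0; -1 0.615 0 0.55 0 0 0; -1 0.615 0 0.55 0 0 0"}}

```text
time: 9.45
tool_pos: [421.9, -332.9, 15.4]
tcp_rot: [3.141, -0.729, -0.919]
contact_force: [-1.5, -0.1, -0.1]
grip_width: 91.4
finger_force: 0.4
```

```bash
python3 chk.py pics/m4.png
```

```text
9.45 [ 421.9 -332.9   15.4] [-0.74  0.62  2.31  3.38  0.53 -1.64] [-1.5 -0.1 -0.1]
tip [ 470.4 -304.8   21.7]
est bottle if touching [ 490.1 -330.7] to seat along 69.4 perp -0.3
top bottle 0.57 [ 496. -309.] tip-rel along/perp 18.6 17.6
top bay_seat 0.61 [ 528. -382.] tip-rel along/perp 96.8 -0.8
side bottle 0.55 [ 501. -312.] tip-rel along/perp 24.1 20.4
side bay_seat 0.59 [ 532. -387.] tip-rel along/perp 103.0 -0.7
```

View pics/m4.png

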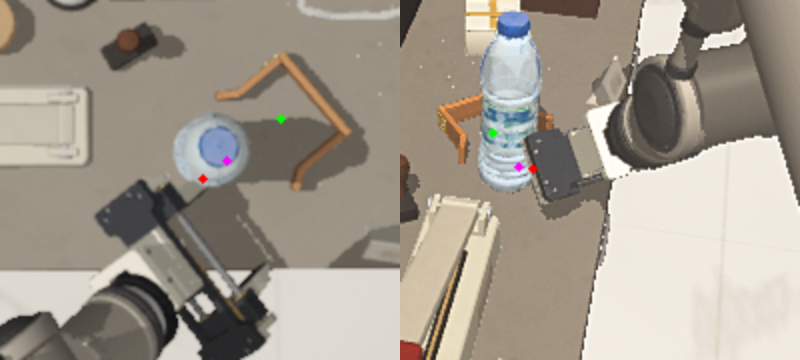

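The bottle has drifted off the fingertip to the left: its cap is at (219,145) while the fingertip is at (203,179). It's still upright, just outside the bay mouth. I'll back off, locate it precisely by its cap, and re-aim.

>>> {"api": "step_arm", "payload": {"series": "-1 -0.1 0 -0.09 0 0 0; -1 -0.28 0 -0.25 0 0 0; -1 -0.28 0 -0.25 0 0 0; -1 -0.28 0 -0.25 0 0 0"}}

```text
time: 10.15
tool_pos: [403.8, -308.7, 15.5]
tcp_rot: [3.14, -0.729, -0.918]
contact_force: [-0.7, 0.1, -0.3]
grip_width: 91.7
finger_force: 0.0
```

```bash
cat > loc.py <<'E'
from h import *
a=np.array([np.cos(-.88),np.sin(-.88)]); m=np.array([-a[1],a[0]]); org=np.array([554,-412.])
def capxy():
    rows=[];rhs=[];zz=[]
    for c in ('top','side'):
        p=vision.capture(c); hsv=cv2.cvtColor(p['frame'],cv2.COLOR_RGB2HSV)
        k=cv2.inRange(hsv,(105,120,60),(125,255,255)); k[:, :290]=0; k[400:]=0;k[:100]=0
        k[:,460:]=0
        N,L,st,ce=cv2.connectedComponentsWithStats(k); i=1+np.argmax(st[1:,4]); u=st[i,:2]+st[i,2:4]/2-.5; u=ce[i]
        f,M,t=cam(p); C=-M.T@t; v=M.T@np.array([(u[0]-p['cx'])/f,(u[1]-p['cy'])/f,1]); v/=np.linalg.norm(v)
        A=np.eye(3)-np.outer(v,v); rows.append(A); rhs.append(A@C)
        print(c,'cap px',u.round(1),st[i,4],'xy@207',(C+v*(207-C[2])/v[2])[:2].round(1))
    return np.linalg.lstsq(np.vstack(rows),np.concatenate(rhs),rcond=None)[0]
if __name__=='__main__':
    s=readout.get_obs(); X=capxy(); b=X[:2]; print('cap',X.round(1))
    R0=R.from_euler('xyz',s['tcp_rot']).as_matrix(); tip=(s['tool_pos']+R0@[9.5,-55.5,0])[:2]
    print('tool',s['tool_pos'].round(1),s['tcp_rot'].round(3),'tip',tip.round(1),'F',s['contact_force'].round(1),'t',s['time'])
    print('bottle in bay', ((b-org)@a).round(1),((b-org)@m).round(1),' tip in bay',((tip-org)@a).round(1),((tip-org)@m).round(1))
E
python3 - <<'E'
from h import *
from loc import capxy
for f in ('top0','side0'): pass
p=vision.capture('top'); X=cloud(p).reshape(-1,3); q=X[(p['depth'].ravel()>0)&(X[:,2]>35)&(X[:,2]<100)&(X[:,0]>440)&(X[:,0]<560)&(X[:,1]>-260)&(X[:,1]<-150)]
for lo,hi in ((35,60),(60,100)):
    k=q[(q[:,2]>lo)&(q[:,2]<hi)]; print(lo,len(k),np.percentile(k,[1,99],axis=0).round() if len(k) else '')
E
python3 loc.py
```

```text
35 392 [[ 442. -258.   36.]
 [ 559. -151.   56.]]
60 534 [[ 443. -248.   64.]
 [ 554. -150.   99.]]
top cap px [350. 280.] 3 xy@207 [ 503.5 -293.7]
side cap px [356.4 164.6] 90 xy@207 [ 498.  -299.6]
cap [ 500.3 -293.9  210.5]
tool [ 404.2 -309.2   15.6] [ 3.141 -0.73  -0.918] tip [ 452.6 -281.1] F [0.  1.4 0.7] t 10.2
bottle in bay -125.2 33.8  tip in bay -165.5 5.2
```

```bash
sed -i 's/(105,120,60),(125,255,255)/(107,95,110),(122,255,255)/' loc.py; python3 loc.py
python3 - <<'E'
from h import *
p=vision.capture('top'); hsv=cv2.cvtColor(p['frame'],cv2.COLOR_RGB2HSV); print(hsv[278:288:3,350:370:4].tolist())
cv2.imwrite('pics/m5.png',cv2.resize(p['frame'][210:360,270:450,::-1],None,fx=3,fy=3,interpolation=cv2.INTER_CUBIC))
E
```

```text
top cap px [350.9 281.3] 18 xy@207 [ 501.2 -295.2]
side cap px [356.2 162. ] 158 xy@207 [ 500.3 -309.5]
cap [ 499.5 -294.9  216.4]
tool [ 404.3 -309.5   15.7] [ 3.141 -0.73  -0.919] tip [ 452.7 -281.5] F [ 0.5 -0.8 -0.7] t 10.3
bottle in bay -125.0 32.6  tip in bay -165.2 5.1
[[[106, 68, 172], [110, 78, 194], [111, 77, 193], [110, 78, 192], [109, 90, 184]], [[108, 120, 174], [110, 85, 194], [111, 78, 192], [110, 81, 191], [110, 73, 191]], [[108, 128, 163], [110, 74, 196], [110, 80, 198], [110, 83, 191], [111, 72, 191]], [[106, 71, 170], [111, 72, 194], [110, 75, 195], [110, 81, 193], [110, 77, 192]]]
```

View pics/m5.png

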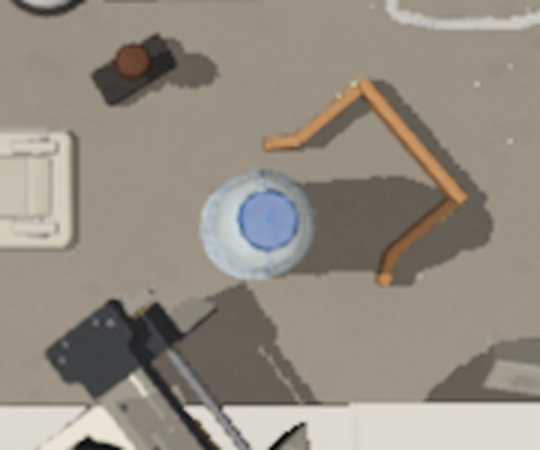

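The top view shows the cap at (268,219) in this crop, or about (359,283) in the full picture. The bottle stands just outside the bay mouth, on its left-hand side. The sealer's end at (72,190) is clear of it.

```bash
sed -i "s/k=cv2.inRange.*; k\[:, :290\]=0/k=cv2.inRange(hsv,(107,64,170),(114,110,215)) if c=='top' else cv2.inRange(hsv,(107,95,60),(122,255,255)); k=cv2.morphologyEx(k,cv2.MORPH_OPEN,np.ones((5,5))) if c=='top' else k; k[:, :290]=0/" loc.py; python3 loc.py; python3 -c "
from h import *
p=vision.capture('top')
for z in (50,80): print('sealer end corners',onplane(p,(270+72/3,210+246/3),z).round(),onplane(p,(270+72/3,210+130/3),z).round())"
```

```text
top cap px [358.9 283.2] 259 xy@207 [ 498.  -308.7]
side cap px [356.2 162.1] 162 xy@207 [ 500.2 -309. ]
cap [ 499.1 -308.6  207.3]
tool [ 404.  -309.3   15.6] [ 3.141 -0.73  -0.919] tip [ 452.4 -281.2] F [-0.4  0.2 -0.4] t 10.45
bottle in bay -114.7 23.6  tip in bay -165.5 5.0
sealer end corners [ 485. -191.   50.] [ 561. -191.   50.]
sealer end corners [ 485. -193.   80.] [ 559. -193.   80.]
```

```bash
cat > go.py <<'E'
from h import *
def go(tip,yaw,tilt=42,off=-55.5,z=16):
    Rt=tgt(yaw,np.radians(tilt),0); t=np.array([*tip,0])-Rt@[9.5,off,0]; t[2]=z; rel(t,Rt); return Rt
def along(yaw,v,tilt=42):
    print('push share per call', (tgt(yaw,np.radians(tilt),0).T@np.array([*v,0])/80).round(3))
E
python3 - <<'E'
from go import *; import kin; from kin import *
go([480.7,-268.6],-1.0)
u=np.array([np.cos(-1.16),np.sin(-1.16)]); along(-1.0,12*np.array([np.cos(1),-np.sin(1)])); along(-1.0,40*u)
s=readout.get_obs(); kin.PP=refit([(s['joint_positions'],s['tool_pos'],0)])
Rt=tgt(-1,np.radians(42),0); t0=np.array([480.7,-268.6,0])-Rt@[9.5,-55.5,0]; t0[2]=16
sim(s['joint_positions'],[(t0,Rt),(t0+[6,-10,0],Rt),(t0+[6+.4*75,-10-.917*75,0],Rt)])
E
```

```text
now [ 403.7 -309.    15.4] j [-0.72  0.62  2.39  3.38  0.6  -1.62] F [-0.5 -0.  -1.1]
shift mm [  2.7 -31.    1.6] share [ 0.033 -0.387  0.02 ] turn deg [-3.1  0.2  3.5] share [-0.0085  0.0006  0.0096]
push share per call [ 0.111 -0.     0.1  ]
push share per call [0.367 0.08  0.33 ]
fit [223.3 508.1 380.6 319.2  76.4  47.4  -1.4] [ 0.  -0.1 -0.1  0.5  0.7  0.2 -0.4 -0.9 -0.  -0.4  0.2 -0.   1.4 -0. ]
    [ 430. -293.   16.] [-0.58, 0.62, 2.32, 3.69, 0.55, -1.73] err 0.0 min j5 0.55 maxdj 0.03
    [ 436. -303.   16.] [-0.59, 0.63, 2.29, 3.69, 0.53, -1.75] err 0.0 min j5 0.53 maxdj 0.0
    [ 466. -371.   16.] [-0.69, 0.65, 2.14, 3.67, 0.41, -1.83] err 0.0 min j5 0.41 maxdj 0.02
```

>>> {"api": "step_arm", "payload": {"series": "-1 0.01 -0.12 0.006 -0.0028 0 0.0032; -1 0.02 -0.25 0.013 -0.0056 0 0.0064; -1 0.033 -0.387 0.02 -0.0085 0.0006 0.0096; -1 0.033 -0.387 0.02 -0.0085 0.0006 0.0096; -1 0.033 -0.387 0.02 -0.0085 0.0006 0.0096"}}

```text
time: 11.1
tool_pos: [430.2, -292.2, 15.9]
tcp_rot: [3.141, -0.733, -0.998]
contact_force: [-0.8, 0.7, 0.4]
grip_width: 92.4
finger_force: 0.0
```

```bash
python3 loc.py
```

```text
top cap px [358.9 283.2] 259 xy@207 [ 498.  -308.7]
side cap px [356.2 162.1] 162 xy@207 [ 500.1 -308.9]
cap [ 499.  -308.6  207.3]
tool [ 430.2 -292.2   15.9] [ 3.141 -0.733 -0.998] tip [ 480.7 -268.1] F [-0.8  0.7  0.4] t 11.1
bottle in bay -114.7 23.5  tip in bay -157.6 35.2
```

>>> {"api": "step_arm", "payload": {"series": "-1 0.055 0 0.05 0 0 0; -1 0.092 0 0.083 0 0 0; -1 0.111 0 0.1 0 0 0; -1 0.13 0.004 0.117 0 0 0; -1 0.157 0.01 0.141 0 0 0; -1 0.185 0.016 0.166 0 0 0; -1 0.212 0.022 0.191 0 0 0; -1 0.24 0.028 0.216 0 0 0; -1 0.267 0.034 0.24 0 0 0; -1 0.295 0.04 0.265 0 0 0; -1 0.322 0.046 0.29 0 0 0; -1 0.35 0.052 0.315 0 0 0; -1 0.377 0.058 0.34 0 0 0; -1 0.386 0.06 0.348 0 0 0; -1 0.386 0.06 0.348 0 0 0"}}

```text
time: 12.7
tool_pos: [448.6, -330.3, 16.0]
tcp_rot: [3.141, -0.733, -1.0]
contact_force: [-0.7, -0.3, 0.6]
grip_width: 92.0
finger_force: 0.4
```

```bash
python3 loc.py
```

```text
top cap px [373.2 274.3] 268 xy@207 [ 513.2 -333.3]
side cap px [351.4 155.2] 160 xy@207 [ 514.8 -333.1]
cap [ 514.  -333.2  207. ]
tool [ 448.6 -330.3   16. ] [ 3.141 -0.733 -1.   ] tip [ 499.2 -306.2] F [-0.7 -0.3  0.6] t 12.7
bottle in bay -86.2 19.4  tip in bay -116.4 25.1
```

Run:
```python
from go import *
go([505.2,-293.5],-1.0,38)
u=np.array([np.cos(-1.23),np.sin(-1.23)]); along(-1.0,6*np.array([np.cos(1),-np.sin(1)]),38); along(-1.0,30*u,38)
```

```text
now [ 448.6 -330.2   16. ] j [-0.64  0.64  2.23  3.68  0.49 -1.78] F [0.6 0.4 0.3]
shift mm [ -5.8 -11.9  -5.2] share [-0.072 -0.149 -0.066] turn deg [ 0. -4.  0.] share [ 0.     -0.0111  0.    ]
push share per call [ 0.059 -0.     0.046]
push share per call [0.288 0.085 0.225]
```

>>> {"api": "step_arm", "payload": {"series": "-1 -0.09 0 -0.08 0 0 0; -1 -0.09 -0.075 -0.08 0 -0.005 0; -1 -0.072 -0.149 -0.066 0 -0.0111 0; -1 -0.072 -0.149 -0.066 0 -0.0111 0; -1 -0.072 -0.149 -0.066 0 -0.0111 0"}}

```text
time: 13.3
tool_pos: [454.1, -316.8, 16.1]
tcp_rot: [3.141, -0.664, -1.0]
contact_force: [-0.1, -0.4, -0.4]
grip_width: 91.6
finger_force: 0.0
```

>>> {"api": "step_arm", "payload": {"series": "-1 0.03 0 0.023 0 0 0; -1 0.059 0 0.046 0 0 0; -1 0.078 0.006 0.061 0 0 0; -1 0.107 0.014 0.083 0 0 0; -1 0.136 0.023 0.106 0 0 0; -1 0.164 0.031 0.128 0 0 0; -1 0.193 0.04 0.151 0 0 0; -1 0.222 0.048 0.173 0 0 0; -1 0.251 0.057 0.196 0 0 0; -1 0.251 0.057 0.196 0 0 0"}}

```text
time: 14.3
tool_pos: [464.5, -341.5, 16.1]
tcp_rot: [3.141, -0.664, -1.0]
contact_force: [0.2, 1.5, -0.4]
grip_width: 91.7
finger_force: 0.3
```

```bash
python3 loc.py
```

```text
top cap px [383.1 270.3] 258 xy@207 [ 519.8 -350.3]
side cap px [349.7 150.7] 154 xy@207 [ 521.6 -350.1]
cap [ 520.7 -350.2  207. ]
tool [ 464.5 -341.5   16.1] [ 3.141 -0.664 -1.   ] tip [ 515.2 -317.8] F [ 0.2  1.5 -0.4] t 14.3
bottle in bay -68.9 13.7  tip in bay -97.3 30.1
```

>>> {"api": "step_arm", "payload": {"series": "-1 0.015 0.004 0.012 0 0 0; -1 0.04 0.012 0.031 0 0 0; -1 0.068 0.02 0.053 0 0 0; -1 0.097 0.028 0.076 0 0 0; -1 0.126 0.037 0.098 0 0 0; -1 0.154 0.045 0.12 0 0 0; -1 0.173 0.051 0.135 0 0 0; -1 0.173 0.051 0.135 0 0 0"}}

```text
time: 15.2
tool_pos: [470.5, -358.3, 16.1]
tcp_rot: [3.141, -0.663, -1.0]
contact_force: [0.3, 0.4, -0.3]
grip_width: 91.9
finger_force: 0.3
```

```bash
python3 loc.py; python3 -c "
from h import *
print(readout.get_obs()['joint_positions'].round(2))"
```

```text
top cap px [393.  266.5] 256 xy@207 [ 526.2 -367.3]
side cap px [348.3 146.5] 155 xy@207 [ 527.8 -366.5]
cap [ 527.1 -367.2  206.6]
tool [ 470.5 -358.3   16.1] [ 3.141 -0.663 -1.   ] tip [ 521.2 -334.7] F [ 0.3  0.4 -0.3] t 15.2
bottle in bay -51.6 7.8  tip in bay -80.5 24.0
[-0.67  0.63  2.1   3.87  0.3  -2.02]
```

Run:
```python
from go import *; import kin; from kin import *
s=readout.get_obs(); tip=np.array([521.2,-334.7])-6*np.array([np.cos(1),-np.sin(1)])
go(tip,-1.0,46)
u=np.array([np.cos(-1.1),np.sin(-1.1)]); along(-1.0,20*u,46)
kin.PP=refit([(s['joint_positions'],s['tool_pos'],0)])
Rt=tgt(-1,np.radians(46),0); t0=np.array([*tip,0])-Rt@[9.5,-55.5,0]; t0[2]=16
sim(s['joint_positions'],[(t0,Rt),(t0+np.array([*(26*u),0]),Rt)])
```

```text
now [ 470.4 -358.2   16.1] j [-0.67  0.63  2.1   3.87  0.3  -2.02] F [ 0.3  0.2 -0.3]
shift mm [-3.9  0.1 -2.9] share [-0.049  0.001 -0.037] turn deg [0. 8. 0.] share [0.     0.0222 0.    ]
push share per call [0.173 0.025 0.179]
fit [224.  507.7 380.8 319.2  76.5  47.7  -1.3] [ 0.1 -0.2 -0.1  0.5  0.6  0.2 -0.4 -0.8  0.  -0.4  0.1 -0.1  1.4 -0. ]
    [ 468. -354.   16.] [-0.64, 0.68, 2.2, 3.63, 0.56, -1.74] err 0.0 min j5 0.32 maxdj 0.05
    [ 479. -377.   16.] [-0.67, 0.69, 2.14, 3.63, 0.52, -1.77] err 0.0 min j5 0.52 maxdj 0.01
```

>>> {"api": "step_arm", "payload": {"series": "-1 -0.049 0 -0.037 0 0 0; -1 -0.049 0 -0.037 0 0.011 0; -1 -0.049 0 -0.037 0 0.0222 0; -1 -0.049 0 -0.037 0 0.0222 0; -1 -0.049 0 -0.037 0 0.0222 0"}}

```text
time: 15.8
tool_pos: [467.6, -353.5, 15.5]
tcp_rot: [3.14, -0.8, -0.999]
contact_force: [-0.1, 0.3, 1.1]
grip_width: 91.9
finger_force: 0.0
```

>>> {"api": "step_arm", "payload": {"series": "-1 0.026 0.004 0.027 0 0 0; -1 0.048 0.007 0.049 0 0 0; -1 0.069 0.01 0.072 0 0 0; -1 0.091 0.013 0.094 0 0 0; -1 0.113 0.016 0.117 0 0 0; -1 0.134 0.019 0.139 0 0 0; -1 0.152 0.022 0.157 0 0 0; -1 0.169 0.024 0.175 0 0 0; -1 0.182 0.026 0.188 0 0 0; -1 0.182 0.026 0.188 0 0 0"}}

```text
time: 16.8
tool_pos: [477.3, -372.8, 16.0]
tcp_rot: [3.141, -0.803, -1.0]
contact_force: [-0.2, 1.0, 2.1]
grip_width: 91.9
finger_force: 0.8
```

```bash
python3 loc.py; python3 chk.py pics/m6.png
```

```text
top cap px [400.9 262.8] 259 xy@207 [ 532.5 -381. ]
side cap px [346.6 142.9] 152 xy@207 [ 534.2 -380.3]
cap [ 533.4 -380.9  206.7]
tool [ 477.3 -372.8   16. ] [ 3.141 -0.803 -1.   ] tip [ 527.6 -348.3] F [-0.2  1.   2.1] t 16.8
bottle in bay -37.1 4.0  tip in bay -65.9 20.2
16.9 [ 477.3 -372.7   15.9] [-0.66  0.69  2.15  3.63  0.53 -1.77] [0.2 1.5 0.9]
tip [ 527.6 -348.2   22.7]
est bottle if touching [ 545.1 -375.6] to seat along 1.7 perp -16.7
side bottle 0.97 [ 541. -392.] tip-rel along/perp 43.9 -11.8
side bay_seat 0.73 [ 529. -385.] tip-rel along/perp 32.2 -18.5
```

View pics/m6.png

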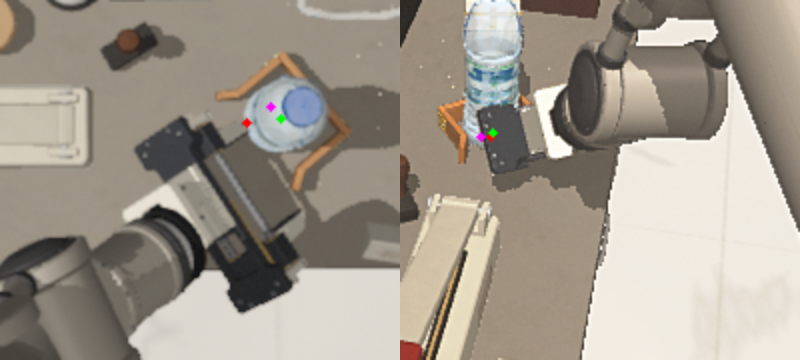

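The bottle is inside the bay, with its cap at (303,107) in the left panel, upright and about 4–5 mm short of the back wall. I'll nudge it gently until the force rises.

>>> {"api": "step_arm", "payload": {"series": "-1 0.009 0.001 0.009 0 0 0; -1 0.018 0.003 0.018 0 0 0; -1 0.026 0.004 0.027 0 0 0; -1 0.026 0.004 0.027 0 0 0"}}

```text
time: 17.6
tool_pos: [478.6, -375.3, 15.9]
tcp_rot: [3.141, -0.802, -1.0]
contact_force: [-0.6, 2.6, 1.3]
grip_width: 91.7
finger_force: 0.9
```

```bash
python3 loc.py
```

```text
top cap px [402.4 262.3] 262 xy@207 [ 533.5 -383.5]
side cap px [346.4 142.3] 155 xy@207 [ 535.1 -382.6]
cap [ 534.4 -383.4  206.5]
tool [ 478.6 -375.3   15.9] [ 3.141 -0.802 -1.   ] tip [ 528.9 -350.9] F [-0.6  2.6  1.3] t 17.6
bottle in bay -34.6 3.1  tip in bay -63.1 19.6
```

Still sliding at about 2.5 N, so I'll go on a little until it meets the wall.

>>> {"api": "step_arm", "payload": {"series": "-1 0.009 0.001 0.009 0 0 0; -1 0.018 0.003 0.018 0 0 0; -1 0.018 0.003 0.018 0 0 0"}}

```text
time: 18.0
tool_pos: [479.5, -377.2, 15.9]
tcp_rot: [3.141, -0.803, -1.0]
contact_force: [-0.2, 0.7, 0.7]
grip_width: 91.8
finger_force: 0.8
```

```bash
python3 loc.py
```

```text
top cap px [403.8 261.7] 259 xy@207 [ 534.5 -385.8]
side cap px [346.2 141.7] 155 xy@207 [ 536.2 -384.9]
cap [ 535.4 -385.8  206.6]
tool [ 479.5 -377.2   15.9] [ 3.141 -0.803 -1.   ] tip [ 529.8 -352.8] F [-0.2  0.7  0.7] t 18.0
bottle in bay -32.1 2.4  tip in bay -61.1 19.1
```

>>> {"api": "step_arm", "payload": {"series": "-1 0.009 0.001 0.009 0 0 0; -1 0.018 0.003 0.018 0 0 0; -1 0.018 0.003 0.018 0 0 0"}}

```text
time: 18.4
tool_pos: [480.5, -379.0, 16.0]
tcp_rot: [3.141, -0.803, -1.0]
contact_force: [-0.6, 1.0, 0.2]
grip_width: 91.9
finger_force: 0.7
```

```bash
python3 loc.py
```

```text
top cap px [404.9 261.2] 258 xy@207 [ 535.3 -387.7]
side cap px [346.2 141.3] 152 xy@207 [ 536.5 -386.7]
cap [ 536.  -387.7  206.5]
tool [ 480.5 -379.    16. ] [ 3.141 -0.803 -1.   ] tip [ 530.7 -354.6] F [-0.6  1.   0.2] t 18.4
bottle in bay -30.2 1.6  tip in bay -59.1 18.6
```

>>> {"api": "step_arm", "payload": {"series": "-1 0.009 0.001 0.009 0 0 0; -1 0.018 0.003 0.018 0 0 0; -1 0.018 0.003 0.018 0 0 0"}}

```text
time: 18.8
tool_pos: [481.2, -380.6, 15.9]
tcp_rot: [3.141, -0.802, -0.999]
contact_force: [-1.3, 3.9, 1.6]
grip_width: 92.0
finger_force: 1.7
```

```bash
python3 loc.py
```

```text
top cap px [405.6 260.7] 255 xy@207 [ 536.1 -389. ]
side cap px [345.9 140.9] 148 xy@207 [ 537.3 -388.2]
cap [ 536.8 -389.   206.6]
tool [ 481.2 -380.6   15.9] [ 3.141 -0.802 -0.999] tip [ 531.5 -356.1] F [-1.3  3.9  1.6] t 18.8
bottle in bay -28.7 1.4  tip in bay -57.4 18.2
```

The force has risen to 4 N, so the bottle is at the wall. Backing straight off.

>>> {"api": "step_arm", "payload": {"series": "-1 -0.05 0 -0.052 0 0 0; -1 -0.15 0 -0.155 0 0 0; -1 -0.35 0 -0.36 0 0 0; -1 -0.6 0 -0.62 0 0 0; -1 -0.6 0 -0.62 0 0 0; -1 -0.6 0 -0.62 0 0 0; -1 -0.6 0 -0.62 0 0 0"}}

```text
time: 19.6
tool_pos: [444.6, -323.3, 16.4]
tcp_rot: [-3.141, -0.804, -1.0]
contact_force: [0.2, -0.4, -0.3]
grip_width: 91.7
finger_force: 0.0
```

```bash
python3 loc.py; python3 chk.py pics/m7.png
```

```text
top cap px [405.6 260.8] 257 xy@207 [ 536. -389.]
side cap px [345.9 140.9] 148 xy@207 [ 537.4 -388.3]
cap [ 536.8 -388.9  206.6]
tool [ 444.6 -323.3   16.4] [-3.141 -0.804 -1.   ] tip [ 494.9 -298.8] F [ 0.2 -0.4 -0.3] t 19.6
bottle in bay -28.8 1.4  tip in bay -124.9 26.5
19.7 [ 444.5 -323.4   16.3] [-0.61  0.67  2.29  3.62  0.64 -1.69] [-0.9  0.  -0.5]
tip [ 494.8 -299.    23.1]
est bottle if touching [ 512.3 -326.3] to seat along 60.8 perp -15.6
top bottle 0.6 [ 546. -390.] tip-rel along/perp 103.9 -5.9
side bottle 0.91 [ 541. -391.] tip-rel along/perp 102.3 -10.5
side bay_seat 0.63 [ 530. -382.] tip-rel along/perp 89.3 -15.3
```

View pics/m7.png

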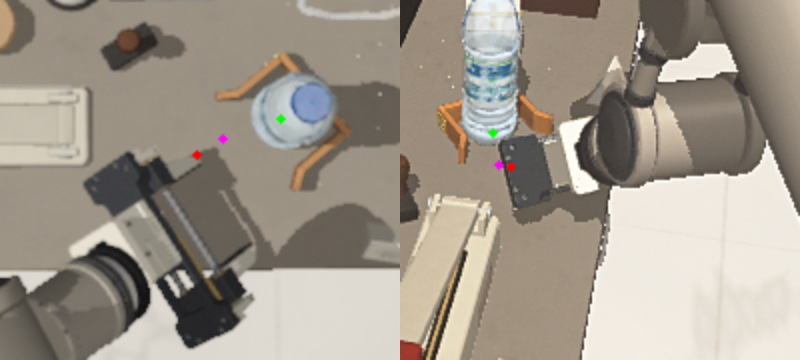

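The bottle stands upright in the bay against the back wall, its cap at (311,102) in the left panel. The gripper is about 60 mm clear of it, and the stamp hasn't moved. Handing in.

```bash
python3 -c "
from plant import order; print(order.close_job())"
```

```text
the job is handed in; nothing more can be done
None
```

I handed the job in at about 20 s with the bottle upright inside the bay, against the back wall by camera and force reading, and the robot clear; the grader returned no verdict.

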